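# Roll the bone baton into the measuring cradle and butt it against the head plate

## Task

Get the reddish-brown bone baton that lies on the measuring cradle ready for its length to be read: with fingertips against its side, roll it across the foam until it drops into the grey V-shaped channel, then gently push it by its free end along the channel until its other end meets the blue head plate. The bone is old and brittle: only touch and push it, do not pick it up, press it hard or fling it. Leave the pale baton, the vial and the brush where they are.

Things in the scene. Friction and masses are not known exactly. Their poses are not given: they have to be found in the camera images.
- cradle: Measuring cradle, fixed: plywood base 250 mm (x) by 340 mm (y) with firm (rigid) white foam up to 34 mm above the bench. Origin: under its middle, at bench height; z up, y along the V-channel towards the head plate. The channel lies at x = 0 over the full length; flat foam decks lie on either side, |x| = 18 to 122 mm. A flush scale strip with ticks lies on the +x deck.
- channel (a point): Middle of the V-channel, on the axis line of a baton lying fully down in it: 37 mm above the bench, at cradle x = y = 0; axes as the cradle's. The grey-lined V is 36 mm wide at the top, 18 mm deep, 90 degrees between flanks. A baton's axis is 49 mm above the bench on the deck and 37 mm in the channel, where its top stands 18 mm above the deck.
- stop (a point): Point on the inner face of the head plate, over the channel's middle line, 37 mm above the bench, at cradle y = +145 mm; axes as the cradle's. The plate is upright, blue, across the channel, 90 mm wide, 12 mm thick, its top 35 mm above the deck. A baton in the channel that butts against it has its centre 100 mm from this point (cradle y = +45 mm).
- red_baton: The reddish-brown bone baton to move: straight round bar, diameter 30, length 200 mm, square ends, about 0.24 kg, loose. Origin at its middle on its axis; y along it, towards the head-plate end. It starts on either deck (near or far), 62 to 80 mm from the channel line, up to 0.15 rad askew, 45 to 90 mm short of the plate. It rolls easily; let go at under 0.1 m/s, it stops within 10 mm.
- pale_baton: Bystander: a cream-coloured bone baton of the same size and frame, lying loose on the other deck. It rolls easily when bumped.
- vial: Bystander: small glass vial with white cap standing on the bench beyond the head-plate end of the cradle, 34 mm in diameter, 62 mm high. Origin at the centre of its underside.
- brush: Bystander: wooden-handled brush, 170 mm long, lying on the bench off the other end of the cradle. Origin near its middle on the underside, x along it.

How it is judged:
By the outcome, as a careful person would: the job done as asked, in the order asked, and still so for the second after the job is handed in, with the robot touching nothing.
It also fails if it takes over 48 s, if anything falls off the work surface, if the arm or the gripper's body presses on something with over 40 N, if the wrist force passes 120 N, or if a joint passes its speed limit or range.

## Robot

A 7-joint arm with a two-finger parallel gripper is mounted at the origin on the work surface. World frame = base frame: x ahead of the robot, y to its left, z up, the work surface at z = 0. Lengths are in mm, angles in rad, forces in N, time in s.
With the tool pointing down it reaches from about 425 to 975 mm from the base axis. Payload 16.7 kg.
Tool frame: the origin (TCP) lies between the finger pads; the fingertips stand 14 mm ahead of it and the grasp point (between the pads) lies 5 mm behind it; z points along the fingers, x is the direction in which the jaws open and shut, and the axes are right-handed (so a half turn about z gives the same grasp; the last joint's range is limited). The gripper opens to 85 mm and grips with 20 to 120 N. Pads are 22 mm wide; open, the fingers measure 114 mm over their backs; the gripper's body (76 mm by 85 mm) begins 54 mm behind the grasp point. The pads swing forward as they close: fully open they stand 13 mm farther back than shut.
Start: joints at [-1.351, 0.426, 0.074, 1.606, -0.034, 1.111, -0.067], TCP at [243.968, 629.33, 245.302] pointing down, gripper open.
Joint ranges: [-2.85, 2.85], [-0.5, 2.14], [-1.23, 1.37], [0.21, 2.46], [-1.02, 4.16], [0.16, 2.05], [-2.73, 2.73]. Speed limits (rad/s): [1.89, 1.89, 2.39, 2.39, 3.01, 3.01, 3.01].

## Interface

Orientations are given as a rotation vector (axis times angle).
In Python, from rig import robot gives the robot as it stands.
- The arm moves only by the tool send_rows, never from a script. Its argument "steps" is a list of rows, each a list of 3 entries, a list of its own where there are three numbers: the shift along the tool's x, y, z in m, then the turn, a rotation vector about the tool's x, y, z in rad, then the closure, from 0 (fully open) to 1 (shut). In form: [[[tx, ty, tz], [rx, ry, rz], gripper], ...]. A call has 1 to 20 rows; each row is the pose to reach, as a shift and turn from the pose commanded when the call began, along the tool's axes at that moment; what a row does not reach only later rows make up. A row lasts 1/12 s, in which the tool goes at most 41.7 mm and 7.16 degrees, less where a joint would pass 70% of its speed; a pose out of reach is approached as far as the arm can. A call with a gripper value outside its range is refused whole. The fingers move at their own pace and stop on an object; "newtons" is the grip in N (left out, the last holds). Time passes only in rows, so rows that repeat a pose let the fingers close. It gives the time, the measured TCP pose, the force and the opening at its end, in the units of the state.
- robot.get_obs(): the state, without advancing time (a new reading comes with each control period).
- robot.snapshot(name): name is "scene" or "side" or "wrist"; returns a dict with "image" (384x512x3 uint8, red, green, blue), "range_z" (384x512 float32, mm along the optical axis (not along the pixel's ray), 0 where there is no reading), "camera_matrix" (3x3 intrinsics, pixels), "D" ([k1, k2, p1, p2, k3] as OpenCV has them; the pictures are not rectified), "extrinsics" (4x4, takes a point from world to camera coordinates). Camera axes: x right, y up, looking along -z (the intrinsics and any distortion apply to the point x, -y, -z); pixel columns grow to the right and rows downward; lengths in mm; the calibration is good to about 2 mm. A picture is of the moment at which its call begins.
- robot.job_done(): hands the job in, once; it reports no verdict.
The state is a dict: "clock": time; "joints": joint angles; "joint_vel": joint speeds; "tau": joint torques, N m; "position": TCP position; "orientation": TCP orientation; "contact_force": force on the tool from outside, world axes, zero at the start; "wrist_torque": the same for the moment, N m; "width": finger opening in mm.
Only numpy, scipy, OpenCV 4.12 (cv2) and the standard library are available. Lean on these libraries where they do the work, as an engineer would, in place of code of your own. Each camera call takes 0.05 s, during which the arm holds its last target.

## Working session

There is one attempt and no reset: what is moved stays moved. The work goes in short steps, Python scripts to look and compute and a tool call to move; the robot and the scene stay as the last step left them, time stands still between calls to the robot, and variables do not carry over. Pictures are saved under pics/ and viewed, and the job is handed in when it is done.

Besides the shell and the picture viewer there is one more tool, called after "Request:" as a command line: name --argument value ..., lists and objects as JSON in quotes. send_rows: Moves the arm, as the interface text tells. Its arguments: {"type":"object","properties":{"steps":{"type":"array","items":{"type":"array"}},"newtons":{"type":"number"}},"required":["steps"]}

```bash
ls; mkdir -p pics; python3 - <<'E'
from rig import robot
import cv2,numpy as np
print(robot.get_obs())
for n in("scene","side"):
    s=robot.snapshot(n); cv2.imwrite(f"pics/{n}0.png",s["image"][:,:,::-1]); np.savez(f"pics/{n}0.npz",**s)
    print(n,s["camera_matrix"].round(1).tolist(),s["D"],s["extrinsics"].round(3).tolist())
E
```

```text
pics
{'clock': 0.0, 'joints': array([-1.35052077,  0.42670862,  0.07386111,  1.60662197, -0.0341134 ,
        1.11078164, -0.06709062]), 'joint_vel': array([ 0.0008115 , -0.00052943, -0.00318512, -0.00150083, -0.00021558,
        0.00058582, -0.00249779]), 'tau': array([-9.61362275e-04, -9.49820352e+01,  3.75959739e+00, -4.63517046e+01,
        1.91313657e-02,  1.00664597e-02,  6.31667262e-05]), 'position': array([243.83631408, 628.99995249, 244.61987137]), 'orientation': array([ 2.59135284e+00,  1.77470983e+00, -1.55428397e-03]), 'contact_force': array([-0.25297029,  0.29662857, -0.22707726]), 'wrist_torque': array([-0.03503496, -0.04055221, -0.03953166]), 'width': 85.46428782295855}
scene [[491.5, 0.0, 254.5], [0.0, 491.5, 188.9], [0.0, 0.0, 1.0]] [-0.21399471  0.          0.          0.          0.        ] [[0.529, 0.849, 0.0, -339.227], [-0.489, 0.304, 0.818, 211.391], [0.694, -0.433, 0.576, -1535.636], [0.0, 0.0, 0.0, 1.0]]
side [[395.6, 0.0, 247.1], [0.0, 395.6, 195.7], [0.0, 0.0, 1.0]] [-0.10494392  0.          0.          0.          0.        ] [[-0.696, -0.718, 0.007, 399.467], [0.531, -0.508, 0.678, -340.953], [-0.483, 0.475, 0.735, -603.627], [0.0, 0.0, 0.0, 1.0]]
```

View pics/scene0.png

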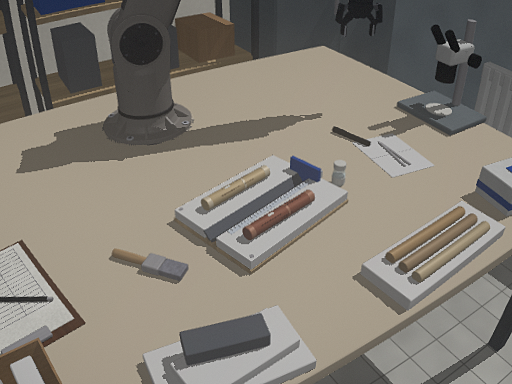

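View pics/side0.png

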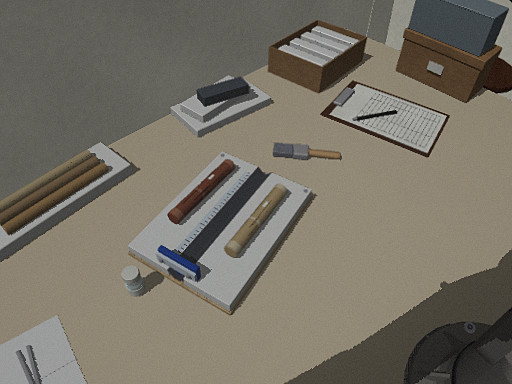

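The scene view shows the red baton at about (280,215) on the far deck, the pale one at (236,187), and the blue plate at (306,168). In the side view they are at (203,190), (257,220) and (178,262). Next I'll measure them.

```bash
cat > h.py <<'E'
import cv2,numpy as np
def rays(s,uv):
    K=s["camera_matrix"];D=s["D"];E=s["extrinsics"]
    n=cv2.undistortPoints(np.asarray(uv,float).reshape(-1,1,2),K,np.asarray(D,float)).reshape(-1,2)
    d=np.c_[n[:,0],-n[:,1],-np.ones(len(n))]
    R=E[:3,:3];t=E[:3,3]
    return -R.T@t, d@R   # d has unit optical depth
def plane(s,uv,z):
    c,d=rays(s,uv); return c+d*((z-c[2])/d[:,2])[:,None]
def cloud(s,mask):
    v,u=np.nonzero(mask&(s["range_z"]>0)); c,d=rays(s,np.c_[u,v]); return np.c_[u,v],c+d*s["range_z"][v,u][:,None]
def hsv(s): return cv2.cvtColor(np.ascontiguousarray(s["image"]),cv2.COLOR_RGB2HSV)
def big(m):
    n,l,st,_=cv2.connectedComponentsWithStats(m.astype(np.uint8)); 
    return l==1+np.argmax(st[1:,4])
def redmask(s):
    h=hsv(s).astype(int); return big(((h[...,0]<9)|(h[...,0]>174))&(h[...,1]>90)&(h[...,2]>40))
def bluemask(s):
    h=hsv(s).astype(int); return (h[...,0]>105)&(h[...,0]<130)&(h[...,1]>130)
E
python3 - <<'E'
from h import *
for n in("scene","side"):
    s=dict(np.load(f"pics/{n}0.npz"))
    a=np.ones((384,512),bool)
    uv,P=cloud(s,a)
    roi=(P[:,0]>300)&(P[:,0]<1000)&(abs(P[:,1])<800)
    # bench height
    b=roi&(abs(P[:,2])<12); print(n,"bench z",np.median(P[b,2]),P[b,2].std())
    m=np.zeros((384,512),np.uint8); sel=roi&(P[:,2]>25)&(P[:,2]<70)
    m[uv[sel,1],uv[sel,0]]=1
    nn,l,st,ce=cv2.connectedComponentsWithStats(m)
    r=redmask(s); v,u=np.nonzero(r)
    print("red px",len(u),u.mean(),v.mean())
    _,R=cloud(s,r); print("red cloud",R.mean(0).round(1),R.max(0).round(1),R.min(0).round(1))
    lab=np.bincount(l[max(0,int(v.mean())-40):int(v.mean())+40,int(u.mean())-40:int(u.mean())+40].ravel())[1:].argmax()+1
    _,C=cloud(s,l==lab); C2=C[(C[:,2]>28)&(C[:,2]<40)]
    print("deck z",np.median(C2[:,2]),cv2.minAreaRect(C2[:,:2].astype(np.float32)))
    bm=big(bluemask(s)); _,B=cloud(s,bm); print("blue",B.mean(0).round(1),cv2.minAreaRect(B[:,:2].astype(np.float32)),B[:,2].min(),B[:,2].max())
    # red line fit
    X=R[R[:,2]>np.percentile(R[:,2],50)][:,:2]; vx=cv2.fitLine(X.astype(np.float32),cv2.DIST_HUBER,0,.01,.01).ravel(); print("red line",vx,"rect",cv2.minAreaRect(R[:,:2].astype(np.float32)))
    vis=s["image"].copy(); vis[r]=[255,0,255]; vis[bm]=[0,255,0]; vis[(l==lab)&~r&~bm]//=2; cv2.imwrite(f"pics/m_{n}.png",vis[100:320,80:400,::-1].repeat(2,0).repeat(2,1))
E
```

```text
scene bench z 0.7230433581156035 2.30217597263905
red px 330 269.3575757575758 218.13333333333333
red cloud [672.7  17.9  61.5] [688.5  70.4  68.4] [652.4 -31.5  51.9]
deck z 34.97310914262391 ((579.9639892578125, 62.41807556152344), (248.6206817626953, 341.5783386230469), 14.194515228271484)
blue [-868.1  -55.1  226.8] ((-955.2127075195312, -5.94482421875), (227.9078826904297, 292.8455810546875), 0.35757941007614136) 202.1098745073707 267.9714611398047
red line [ 1.9475865e-01 -9.8085117e-01  6.6909192e+02  1.6575624e+01] rect ((670.5489501953125, 19.897987365722656), (20.998573303222656, 101.90467071533203), 12.618650436401367)
side bench z -0.36725684437612927 2.2441648075972456
red px 550 203.1381818181818 187.72
red cloud [651.7  55.5  60.4] [681.4 136.6  65.6] [627.1 -38.   46.2]
deck z 33.40132791241274 ((579.5740966796875, 60.45903015136719), (245.81768798828125, 338.1798400878906), 14.0957670211792)
blue [538.8 208.2  66.9] ((541.735595703125, 207.6199951171875), (89.48670959472656, 13.374861717224121), 14.61800479888916) 45.70656229153826 70.39291999262707
red line [ 1.9168440e-01 -9.8145664e-01  6.5435596e+02  5.7974468e+01] rect ((654.9032592773438, 50.57807159423828), (26.166419982910156, 176.1844940185547), 10.504989624023438)
```

```bash
cat >> h.py <<'E'
A=np.deg2rad(14.2); C0=np.array([579.8,61.5]); EX=np.array([np.cos(A),np.sin(A)]); EY=np.array([-np.sin(A),np.cos(A)])
def tocr(P): q=P[:,:2]-C0; return np.c_[q@EX,q@EY,P[:,2]]
def baton(s,lo=22,hi=125):
    """baton in cradle frame from cloud above deck"""
    uv,P=cloud(s,np.ones((384,512),bool)); Q=tocr(P)
    k=(Q[:,0]>lo)&(Q[:,0]<hi)&(abs(Q[:,1])<138)&(Q[:,2]>43)&(Q[:,2]<72)
    return Q[k]
def batonfit(Q,r=15,zc=49):
    from scipy.optimize import least_squares
    f=lambda p: np.hypot(Q[:,0]-p[0]-p[1]*Q[:,1],Q[:,2]-p[2])-r
    p=least_squares(f,[np.median(Q[:,0]),0,zc],loss='soft_l1').x
    return p,np.percentile(Q[:,1],[0.3,99.7])
E
python3 - <<'E'
from h import *
for n in("scene","side"):
    s=dict(np.load(f"pics/{n}0.npz"))
    for lo,hi in((22,125),(-125,-22)):
        Q=baton(s,lo,hi); print(n,len(Q),batonfit(Q))
    uv,P=cloud(s,np.ones((384,512),bool)); Q=tocr(P)
    k=(abs(Q[:,0])<40)&(abs(Q[:,1]-150)<20)&(Q[:,2]>45)&(Q[:,2]<66); print("plate y",np.percentile(Q[k,1],[2,10,50,90,98]).round(1), np.percentile(Q[k,0],[1,99]))
    k=(abs(Q[:,1])<130)&(Q[:,2]<32)&(Q[:,2]>10)&(abs(Q[:,0])<30); print("chan",k.sum(), np.percentile(Q[k,0],[2,50,98]),Q[k][Q[k,2]<20].mean(0) )
E
```

```text
scene 1075 (array([7.51596883e+01, 4.75578070e-02, 5.01627887e+01]), array([-127.29908539,   71.72681194]))
scene 919 (array([-6.74250127e+01,  1.95492582e-02,  5.01528085e+01]), array([-120.49844922,   78.16743077]))
plate y [142.7 143.7 145.7 147.8 148.8] [-38.9472557   39.08116129]
chan 852 [-16.78896058  -6.7085336    8.86548095] [-1.86162805 -9.84325856 18.23418098]
side 1138 (array([7.46007779e+01, 4.75684399e-02, 4.86079375e+01]), array([-123.89681145,   74.52419938]))
side 1273 (array([-6.80231843e+01,  1.79015311e-02,  4.85518140e+01]), array([-118.96514169,   80.45195413]))
plate y [155.6 156.5 161.7 163.7 167.3] [-39.38093552  39.29894896]
chan 1538 [-22.01904487   4.58374387  17.8313377 ] [ 0.83017714  9.75210364 17.70355325]
```

Cradle centre is about (579.8, 61.5), with +y at 104.2° in the world frame. The red baton lies on the +x deck at x ≈ 75, y from -126 to 73, with a slope of 0.048. I'll hover outside it with open jaws in line with the channel.

```bash
cat >> h.py <<'E'
from scipy.spatial.transform import Rotation as Ro
def goal(o,cx,cy,z,down=True):
    """shift (m, tool axes) and turn to TCP at cradle cx,cy,height z, tool x along cradle +y, z down"""
    R0=Ro.from_rotvec(o["orientation"]); xy=C0+cx*EX+cy*EY; p=np.array([*xy,z])
    X=np.array([*EY,0]); Z=np.array([0,0,-1.]); Rg=Ro.from_matrix(np.c_[X,np.cross(Z,X),Z])
    return (R0.inv().apply(p-o["position"])/1000).round(4),(R0.inv()*Rg).as_rotvec().round(4)
def tcpcr(o): return tocr(o["position"][None])[0].round(1)
E
python3 - <<'E'
from h import *
from rig import robot
o=robot.get_obs(); print(goal(o,108,-26,245),goal(o,108,-26,120))
E
```

```text
(array([-3.664e-01,  6.215e-01,  2.000e-04]), array([-3.000e-04,  1.100e-03, -6.176e-01])) (array([-0.3663,  0.6215,  0.1252]), array([-3.000e-04,  1.100e-03, -6.176e-01]))
```

Request:
send_rows --steps '[[[-0.366,0.6215,0],[0,0,-0.618],0],[[-0.366,0.6215,0],[0,0,-0.618],0],[[-0.366,0.6215,0],[0,0,-0.618],0],[[-0.366,0.6215,0],[0,0,-0.618],0],[[-0.366,0.6215,0],[0,0,-0.618],0],[[-0.366,0.6215,0],[0,0,-0.618],0],[[-0.366,0.6215,0],[0,0,-0.618],0],[[-0.366,0.6215,0],[0,0,-0.618],0],[[-0.366,0.6215,0],[0,0,-0.618],0],[[-0.366,0.6215,0],[0,0,-0.618],0],[[-0.366,0.6215,0],[0,0,-0.618],0],[[-0.366,0.6215,0],[0,0,-0.618],0],[[-0.366,0.6215,0],[0,0,-0.618],0],[[-0.366,0.6215,0],[0,0,-0.618],0],[[-0.366,0.6215,0],[0,0,-0.618],0],[[-0.366,0.6215,0],[0,0,-0.618],0],[[-0.366,0.6215,0],[0,0,-0.618],0],[[-0.366,0.6215,0],[0,0,-0.618],0],[[-0.366,0.6215,0],[0,0,-0.618],0],[[-0.366,0.6215,0],[0,0,-0.618],0]]'

```text
clock: 1.77
position: [691.3, 62.0, 244.5]
orientation: [-1.932, -2.477, 0.002]
contact_force: [0.4, 0.5, -0.4]
width: 85.2
```

```bash
python3 - <<'E'
from h import *
from rig import robot
o=robot.get_obs(); print(o["clock"],tcpcr(o),o["width"],o["contact_force"],o["joints"].round(2)); print(goal(o,108,-26,120))
E
```

```text
1.7667 [108.2 -26.9 244.5] 85.16777794227838 [ 0.35155344  0.48646629 -0.44441982] [-0.34  0.46  0.23  1.57 -0.11  1.13  1.73]
(array([ 9.000e-04, -1.000e-04,  1.245e-01]), array([-0.0012,  0.0003, -0.002 ]))
```

Request:
send_rows --steps '[[[0.001,0,0.03],[0,0,0],0],[[0.001,0,0.06],[0,0,0],0],[[0.001,0,0.09],[0,0,0],0],[[0.001,0,0.12],[0,0,0],0],[[0.001,0,0.14],[0,0,0],0],[[0.001,0,0.14],[0,0,0],0],[[0.001,0,0.14],[0,0,0],0]]'

```text
clock: 2.35
position: [690.0, 65.6, 104.9]
orientation: [-1.927, -2.479, 0.002]
contact_force: [0.9, 0.3, 0.8]
width: 85.5
```

```bash
python3 - <<'E'
from h import *
from rig import robot
o=robot.get_obs(); t=tcpcr(o);print(o["clock"],t,o["width"],o["contact_force"])
for n in("scene","side"):
    s=robot.snapshot(n); np.savez(f"pics/{n}1.npz",**s)
    cv2.imwrite(f"pics/{n}1.png",s["image"][:,:,::-1])
    uv,P=cloud(s,np.ones((384,512),bool)); Q=tocr(P)-[t[0],t[1],t[2]]
    k=(abs(Q[:,0])<25)&(abs(Q[:,1])<80)&(abs(Q[:,2])<33)
    F=Q[k]; print(n,len(F))
    for a in(-1,1):
        f=F[F[:,1]*a>0]; 
        if len(f): print(a,np.percentile(f,[1,5,50,95,99],axis=0).round(1).tolist())
    Q=baton(s); print(batonfit(Q))
E
```

```text
2.35 [107.9 -23.  104.9] 85.47734162227339 [0.92096285 0.27620714 0.84657517]
scene 246
-1 [[-6.0, -57.7, 0.5], [-4.7, -56.9, 5.0], [6.9, -52.5, 19.2], [12.2, -43.9, 30.6], [12.6, -43.1, 32.6]]
1 [[-10.8, 40.3, 0.8], [-9.5, 40.9, 2.7], [2.6, 43.6, 17.5], [11.7, 48.7, 30.4], [12.4, 56.8, 31.3]]
(array([7.52383368e+01, 4.65599691e-02, 5.00018368e+01]), array([-126.65318137,   72.28084245]))
side 219
-1 [[-11.7, -56.6, 1.1], [-10.9, -50.5, 3.9], [-2.8, -45.0, 18.9], [10.0, -43.4, 31.2], [12.0, -42.5, 32.7]]
1 [[-11.3, 41.3, 2.9], [-10.7, 42.8, 6.0], [-6.3, 50.1, 20.2], [6.4, 55.3, 31.4], [7.5, 56.1, 32.3]]
(array([7.46156565e+01, 4.70410801e-02, 4.86014335e+01]), array([-124.47977626,   74.51094366]))
```

View pics/scene1.png

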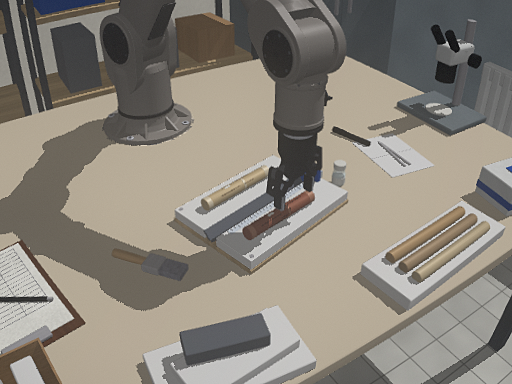

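View pics/side1.png

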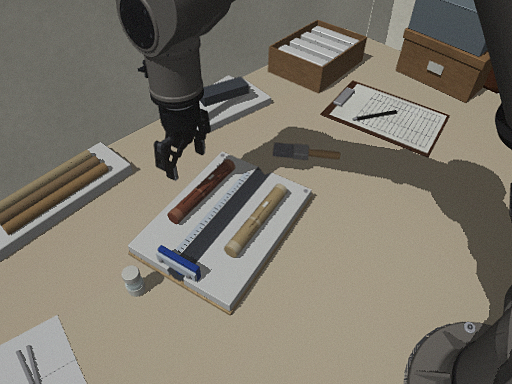

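Both views show the tips level with the TCP (open), standing clear outside the red baton. Next is down to z ≈ 43, beside the baton.

Request:
send_rows --steps '[[[0,0,0.015],[0,0,0],0],[[0,0,0.03],[0,0,0],0],[[0,0,0.045],[0,0,0],0],[[0,0,0.055],[0,0,0],0],[[0,0,0.062],[0,0,0],0],[[0,0,0.062],[0,0,0],0],[[0,0,0.062],[0,0,0],0],[[0,0,0.062],[0,0,0],0]]'

```text
clock: 3.12
position: [691.3, 64.3, 43.8]
orientation: [1.929, 2.479, 0.001]
contact_force: [0.6, 0.3, 0.6]
width: 85.5
```

```bash
python3 - <<'E'
from h import *
from rig import robot
o=robot.get_obs(); t=tcpcr(o);print(o["clock"],t,o["width"],o["contact_force"]); print(goal(o,100,-26,43),goal(o,50,-26,43))
E
```

```text
3.1167 [108.8 -24.6  43.8] 85.51210689707693 [0.61073258 0.27391587 0.64163129]
(array([-0.0014, -0.0088,  0.0008]), array([0.0006, 0.0001, 0.0001])) (array([-0.0014, -0.0588,  0.0008]), array([0.0006, 0.0001, 0.0001]))
```

Request:
send_rows --steps '[[[0,-0.0015,0],[0,0,0],0],[[0,-0.003,0],[0,0,0],0],[[0,-0.0045,0],[0,0,0],0],[[0,-0.006,0],[0,0,0],0],[[0,-0.0075,0],[0,0,0],0],[[0,-0.009,0],[0,0,0],0],[[0,-0.0105,0],[0,0,0],0],[[0,-0.012,0],[0,0,0],0],[[0,-0.014,0],[0,0,0],0],[[0,-0.016,0],[0,0,0],0],[[0,-0.018,0],[0,0,0],0],[[0,-0.02,0],[0,0,0],0],[[0,-0.022,0],[0,0,0],0],[[0,-0.024,0],[0,0,0],0],[[0,-0.026,0],[0,0,0],0],[[0,-0.028,0],[0,0,0],0],[[0,-0.03,0],[0,0,0],0],[[0,-0.032,0],[0,0,0],0],[[0,-0.033,0],[0,0,0],0],[[0,-0.034,0],[0,0,0],0]]'

```text
clock: 4.78
position: [657.8, 56.0, 43.3]
orientation: [-1.929, -2.479, 0.0]
contact_force: [0.1, 0.2, -0.2]
width: 85.5
```

```bash
python3 - <<'E'
from h import *
from rig import robot
o=robot.get_obs(); t=tcpcr(o);print(o["clock"],t,o["width"],o["contact_force"])
for n in("scene","side"):
    s=robot.snapshot(n); cv2.imwrite(f"pics/{n}2.png",s["image"][80:300,100:400,::-1].repeat(2,0).repeat(2,1))
    Q=baton(s,10,t[0]-13); print(len(Q),batonfit(Q))
E
```

```text
4.7833 [ 74.2 -24.4  43.3] 85.54410291475074 [ 0.14096283  0.19808363 -0.23877306]
511 (array([4.67303310e+01, 3.88453803e-02, 5.00447275e+01]), array([-125.85679485,   68.60201542]))
1161 (array([4.64030205e+01, 4.79181105e-02, 4.86351869e+01]), array([-122.49466655,   75.52365582]))
```

View pics/side2.png

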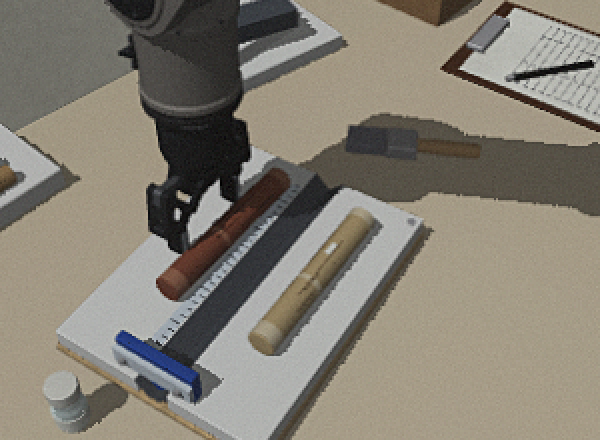

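The side view shows the baton about halfway to the channel, in front of the fingers, with centre x ≈ 45. I'll carry on slowly.

Request:
send_rows --steps '[[[-0.001,-0.0015,0],[0,0,0],0],[[-0.001,-0.003,0],[0,0,0],0],[[-0.001,-0.0045,0],[0,0,0],0],[[-0.001,-0.006,0],[0,0,0],0],[[-0.001,-0.0075,0],[0,0,0],0],[[-0.001,-0.009,0],[0,0,0],0],[[-0.001,-0.0105,0],[0,0,0],0],[[-0.001,-0.012,0],[0,0,0],0],[[-0.001,-0.0135,0],[0,0,0],0],[[-0.001,-0.015,0],[0,0,0],0],[[-0.001,-0.0165,0],[0,0,0],0],[[-0.001,-0.018,0],[0,0,0],0],[[-0.001,-0.0195,0],[0,0,0],0],[[-0.001,-0.021,0],[0,0,0],0],[[-0.001,-0.022,0],[0,0,0],0],[[-0.001,-0.023,0],[0,0,0],0],[[-0.001,-0.024,0],[0,0,0],0],[[-0.001,-0.025,0],[0,0,0],0]]'

```text
clock: 6.38
position: [633.9, 48.9, 43.3]
orientation: [1.929, 2.479, 0.0]
contact_force: [0.2, -0.5, -0.4]
width: 85.3
```

```bash
python3 - <<'E'
from h import *
from rig import robot
o=robot.get_obs(); t=tcpcr(o);print(o["clock"],t,o["width"],o["contact_force"])
for n in("side",):
    s=robot.snapshot(n); cv2.imwrite(f"pics/{n}3.png",s["image"][80:300,100:400,::-1].repeat(2,0).repeat(2,1))
    Q=baton(s,-15,t[0]-13); print(len(Q),batonfit(Q))
E
```

```text
6.3833 [ 49.4 -25.5  43.3] 85.33005640547572 [ 0.17248937 -0.51031954 -0.41957003]
1187 (array([2.19403491e+01, 4.83961804e-02, 4.85290730e+01]), array([-122.07042616,   76.79359416]))
```

View pics/side3.png

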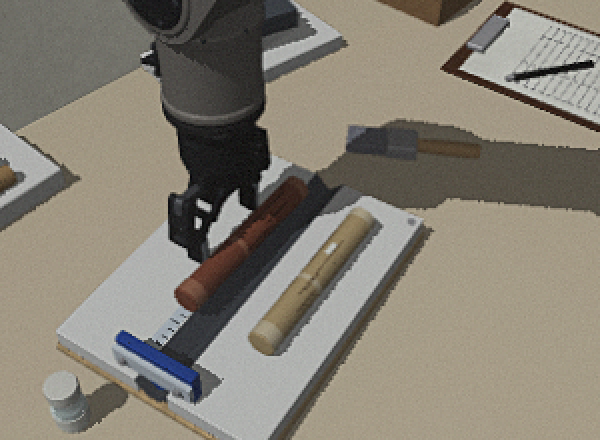

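The baton is now at the lip of the channel (x ≈ 21). I'll ease it in slowly.

Request:
send_rows --steps '[[[0,-0.001,0],[0,0,0],0],[[0,-0.002,0],[0,0,0],0],[[0,-0.003,0],[0,0,0],0],[[0,-0.004,0],[0,0,0],0],[[0,-0.005,0],[0,0,0],0],[[0,-0.006,0],[0,0,0],0],[[0,-0.007,0],[0,0,0],0],[[0,-0.008,0],[0,0,0],0],[[0,-0.009,0],[0,0,0],0],[[0,-0.01,0],[0,0,0],0],[[0,-0.011,0],[0,0,0],0],[[0,-0.012,0],[0,0,0],0],[[0,-0.013,0],[0,0,0],0],[[0,-0.013,0],[0,0,0],0],[[0,-0.013,0],[0,0,0],0],[[0,-0.013,0],[0,0,0],0]]'

```text
clock: 7.77
position: [621.4, 45.7, 43.3]
orientation: [1.929, 2.479, -0.0]
contact_force: [-0.4, 0.2, -0.4]
width: 85.3
```

```bash
python3 - <<'E'
from h import *
from rig import robot
o=robot.get_obs(); t=tcpcr(o);print(o["clock"],t,o["width"],o["contact_force"])
for n in("side","scene"):
    s=robot.snapshot(n); cv2.imwrite(f"pics/{n}4.png",s["image"][80:300,100:400,::-1].repeat(2,0).repeat(2,1))
    Q=baton(s,-20,min(t[0]-13,25)); print(len(Q),batonfit(Q))
E
```

```text
7.7667 [ 36.4 -25.5  43.3] 85.27067166294935 [-0.43607451  0.19991999 -0.40747919]
939 (array([-5.88983553e-01,  2.28489406e-03,  3.67798042e+01]), array([-121.81667979,   77.53039233]))
415 (array([1.13678302e+00, 7.58538749e-03, 3.79443918e+01]), array([-123.41147614,   72.53143343]))
```

View pics/side4.png

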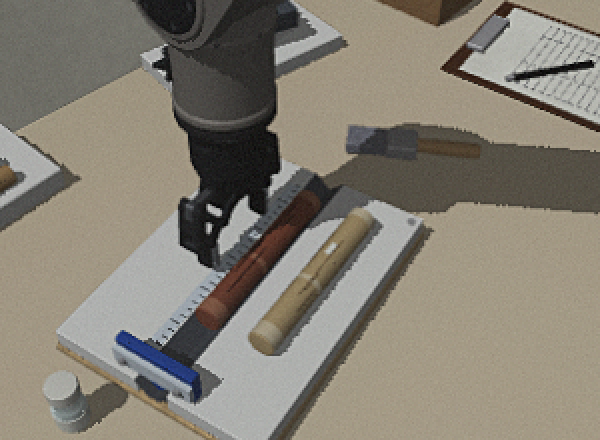

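The red baton is down in the channel (axis z ≈ 37, x ≈ 0, ends at -123 and +76). I'll lift, close, and go behind its free end.

Request:
send_rows --steps '[[[0,0.003,-0.02],[0,0,0],0],[[0,0.005,-0.05],[0,0,0],0],[[0,0.005,-0.08],[0,0,0],0],[[0,0,-0.08],[0,0,0],1],[[-0.03,-0.015,-0.08],[0,0,0],1],[[-0.06,-0.036,-0.08],[0,0,0],1],[[-0.09,-0.036,-0.08],[0,0,0],1],[[-0.12,-0.036,-0.08],[0,0,0],1],[[-0.13,-0.036,-0.08],[0,0,0],1],[[-0.13,-0.036,-0.08],[0,0,0],1],[[-0.13,-0.036,-0.08],[0,0,0],1],[[-0.13,-0.036,-0.08],[0,0,0],1],[[-0.13,-0.036,-0.08],[0,0,0],1],[[-0.13,-0.036,-0.08],[0,0,0],1],[[-0.13,-0.036,-0.08],[0,0,0],1],[[-0.13,-0.036,-0.08],[0,0,0],1]]'

```text
clock: 9.2
position: [618.4, -88.5, 123.4]
orientation: [-1.928, -2.48, -0.0]
contact_force: [-0.5, 0.7, -0.5]
width: 0.3
```

```bash
python3 - <<'E'
from h import *
from rig import robot
o=robot.get_obs(); t=tcpcr(o);print(o["clock"],t,o["width"],o["contact_force"],goal(o,0,-155,53))
for n in("side","scene"):
    s=robot.snapshot(n); cv2.imwrite(f"pics/{n}5.png",s["image"][80:300,100:400,::-1].repeat(2,0).repeat(2,1))
    Q=baton(s,-20,20); Q=Q[Q[:,2]<56]; print(len(Q),batonfit(Q))
    uv,P=cloud(s,np.ones((384,512),bool)); F=tocr(P)-t
    F=F[(abs(F[:,0])<25)&(abs(F[:,1])<40)&(abs(F[:,2])<25)]; print(len(F),np.percentile(F,[1,5,50,95,99],axis=0).round(1).tolist())
E
```

```text
9.2 [   0.6 -154.9  123.4] 0.33311683944320675 [-0.50956916  0.73423643 -0.46400135] (array([-0.0001, -0.0006,  0.0704]), array([ 0.    , -0.0001,  0.0011]))
932 (array([-6.18863658e-01,  2.91881925e-03,  3.67584960e+01]), array([-121.73929545,   77.00624968]))
129 [[-12.4, -9.3, -13.1], [-12.0, -6.8, -9.5], [-7.8, 6.6, 5.8], [4.8, 12.9, 21.3], [5.8, 13.7, 23.0]]
710 (array([ 5.82364123e-01, -4.26079215e-04,  3.81414619e+01]), array([-123.52961896,   74.0133531 ]))
180 [[-5.1, -14.9, -10.9], [-2.4, -14.4, -8.6], [8.0, -6.2, 8.3], [12.2, 11.2, 22.0], [13.1, 12.3, 24.3]]
```

View pics/side5.png

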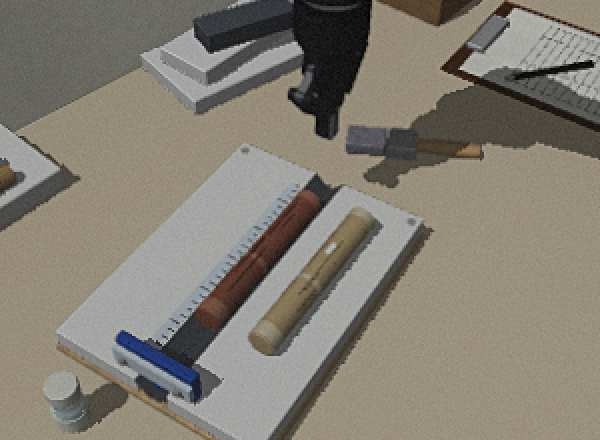

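Clear: the closed fingertips stand behind the free end (face at y ≈ -141). Time to descend.

Request:
send_rows --steps '[[[0,-0.001,0.02],[0,0,0],1],[[0,-0.001,0.04],[0,0,0],1],[[0,-0.001,0.055],[0,0,0],1],[[0,-0.001,0.065],[0,0,0],1],[[0,-0.001,0.071],[0,0,0],1],[[0,-0.001,0.071],[0,0,0],1],[[0,-0.001,0.071],[0,0,0],1],[[0.003,-0.001,0.071],[0,0,0],1],[[0.006,-0.001,0.071],[0,0,0],1],[[0.008,-0.001,0.071],[0,0,0],1],[[0.01,-0.001,0.071],[0,0,0],1],[[0.01,-0.001,0.071],[0,0,0],1]]'

```text
clock: 10.3
position: [615.0, -79.0, 52.6]
orientation: [1.929, 2.48, 0.001]
contact_force: [-0.5, -0.0, 0.2]
width: 0.2
```

```bash
python3 - <<'E'
from h import *
from rig import robot
o=robot.get_obs(); t=tcpcr(o);print(o["clock"],t,o["width"],o["contact_force"],goal(o,0,-155,53))
E
```

```text
10.3 [  -0.3 -144.8   52.6] 0.16950373628116924 [-0.51095788 -0.02571482  0.17861124] (array([-0.0102,  0.0003, -0.0004]), array([ 0.0004, -0.0002,  0.001 ]))
```

Request:
send_rows --steps '[[[0.001,0,0],[0,0,0],1],[[0.002,0,0],[0,0,0],1],[[0.003,0,0],[0,0,0],1],[[0.004,0,0],[0,0,0],1],[[0.005,0,0],[0,0,0],1],[[0.006,0,0],[0,0,0],1],[[0.007,0,0],[0,0,0],1],[[0.008,0,0],[0,0,0],1],[[0.009,0,0],[0,0,0],1],[[0.0105,0,0],[0,0,0],1],[[0.012,0,0],[0,0,0],1],[[0.0135,0,0],[0,0,0],1],[[0.015,0,0],[0,0,0],1],[[0.017,0,0],[0,0,0],1],[[0.019,0,0],[0,0,0],1],[[0.021,0,0],[0,0,0],1],[[0.023,0,0],[0,0,0],1],[[0.025,0,0],[0,0,0],1],[[0.027,0,0],[0,0,0],1],[[0.029,0,0],[0,0,0],1]]'

```text
clock: 11.97
position: [607.8, -51.4, 52.3]
orientation: [1.929, 2.479, -0.0]
contact_force: [-0.5, -2.4, -0.3]
width: 0.1
```

```bash
python3 - <<'E'
from h import *
from rig import robot
o=robot.get_obs(); t=tcpcr(o);print(o["clock"],t,o["contact_force"],"along",o["contact_force"][:2]@EY)
for n in("side","scene"):
    s=robot.snapshot(n); cv2.imwrite(f"pics/{n}6.png",s["image"][80:300,100:400,::-1].repeat(2,0).repeat(2,1))
    Q=baton(s,-20,20); Q=Q[(Q[:,2]<56)&(Q[:,1]>t[1]+17)]; print(len(Q),batonfit(Q))
E
```

```text
11.9667 [  -0.6 -116.3   52.3] [-0.46848566 -2.36417476 -0.2866072 ] along -2.1770152326477508
962 (array([-7.04825124e-01,  3.58328998e-03,  3.67315795e+01]), array([-98.03958629,  96.68160139]))
645 (array([ 5.46191500e-01, -1.49128005e-04,  3.82943221e+01]), array([-97.54088567,  96.27447808]))
```

View pics/side6.png

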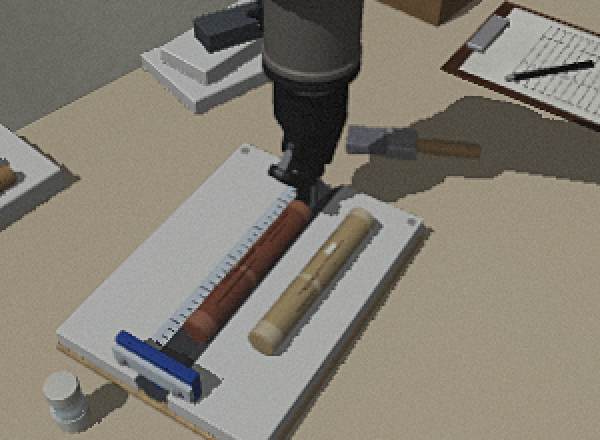

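The baton is sliding at about 2 N, with its front end at y ≈ 97 and roughly 47 mm to go.

Request:
send_rows --steps '[[[0.002,0,0],[0,0,0],1],[[0.004,0,0],[0,0,0],1],[[0.006,0,0],[0,0,0],1],[[0.008,0,0],[0,0,0],1],[[0.01,0,0],[0,0,0],1],[[0.012,0,0],[0,0,0],1],[[0.014,0,0],[0,0,0],1],[[0.016,0,0],[0,0,0],1],[[0.018,0,0],[0,0,0],1],[[0.02,0,0],[0,0,0],1],[[0.022,0,0],[0,0,0],1],[[0.024,0,0],[0,0,0],1],[[0.026,0,0],[0,0,0],1],[[0.028,0,0],[0,0,0],1],[[0.03,0,0],[0,0,0],1],[[0.032,0,0],[0,0,0],1],[[0.034,0,0],[0,0,0],1],[[0.036,0,0],[0,0,0],1],[[0.037,0,0],[0,0,0],1],[[0.038,0,0],[0,0,0],1]]'

```text
clock: 13.73
position: [598.5, -14.6, 52.3]
orientation: [1.929, 2.479, -0.0]
contact_force: [1.0, -2.1, 0.3]
width: 0.2
```

```bash
python3 - <<'E'
from h import *
from rig import robot
o=robot.get_obs(); t=tcpcr(o);print(o["clock"],t,o["contact_force"],"along",o["contact_force"][:2]@EY)
for n in("side","scene"):
    s=robot.snapshot(n); cv2.imwrite(f"pics/{n}7.png",s["image"][80:300,100:400,::-1].repeat(2,0).repeat(2,1))
    Q=baton(s,-20,20); Q=Q[(Q[:,2]<56)&(Q[:,1]>t[1]+17)]; print(len(Q),batonfit(Q))
E
```

```text
13.7333 [ -0.6 -78.4  52.3] [ 0.9914809  -2.11770725  0.257468  ] along -2.2962190305280825
1027 (array([-6.22380034e-01,  4.26250294e-03,  3.66648171e+01]), array([-60.65623103, 134.57354188]))
610 (array([ 4.60104438e-01, -1.70567998e-05,  3.82745297e+01]), array([-60.23179691, 132.25654204]))
```

View pics/side7.png

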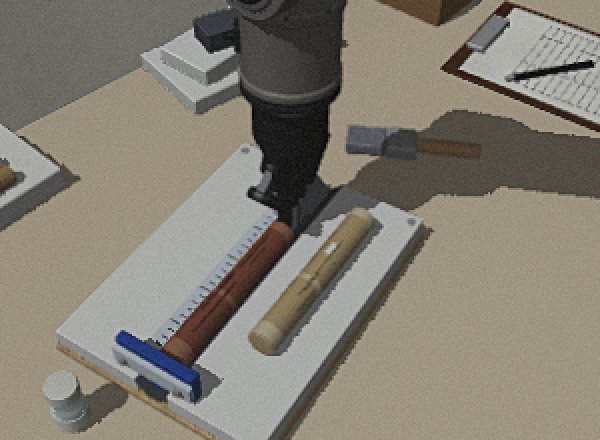

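View pics/scene7.png

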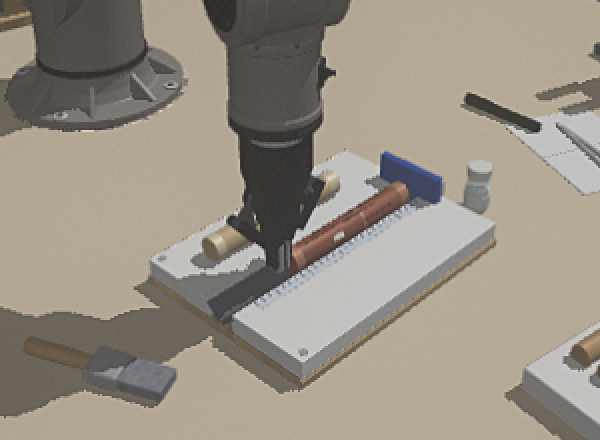

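About 9 mm is left; the scene view shows the end near the plate at (405,190). I'll creep in small increments and watch the force.

Request:
send_rows --steps '[[[0.0008,0,0],[0,0,0],1],[[0.0016,0,0],[0,0,0],1],[[0.0024,0,0],[0,0,0],1],[[0.0032,0,0],[0,0,0],1],[[0.004,0,0],[0,0,0],1],[[0.0047,0,0],[0,0,0],1],[[0.0053,0,0],[0,0,0],1],[[0.006,0,0],[0,0,0],1]]'

```text
clock: 14.5
position: [597.0, -8.9, 52.3]
orientation: [-1.929, -2.479, 0.0]
contact_force: [1.6, -2.6, -0.6]
width: 0.2
```

Request:
send_rows --steps '[[[0.0005,0,0],[0,0,0],1],[[0.001,0,0],[0,0,0],1]]'

```text
clock: 14.67
position: [596.7, -7.9, 52.3]
orientation: [-1.929, -2.479, 0.0]
contact_force: [0.4, -2.8, -0.4]
width: 0.3
```

Request:
send_rows --steps '[[[0.0005,0,0],[0,0,0],1],[[0.001,0,0],[0,0,0],1]]'

```text
clock: 14.83
position: [596.5, -6.9, 52.3]
orientation: [1.929, 2.479, -0.0]
contact_force: [0.6, -1.3, -0.1]
width: 0.2
```

Request:
send_rows --steps '[[[0.0003,0,0],[0,0,0],1],[[0.0006,0,0],[0,0,0],1]]'

```text
clock: 15.0
position: [596.4, -6.4, 52.3]
orientation: [-1.929, -2.479, 0.0]
contact_force: [1.2, -2.2, -0.5]
width: 0.2
```

```bash
python3 - <<'E'
from h import *
from rig import robot
o=robot.get_obs(); t=tcpcr(o);print(o["clock"],t,o["contact_force"],"along",o["contact_force"][:2]@EY)
s=robot.snapshot("scene"); cv2.imwrite("pics/scene8.png",cv2.resize(s["image"][140:220,260:360,::-1],None,fx=6,fy=6,interpolation=cv2.INTER_NEAREST))
s=robot.snapshot("side"); cv2.imwrite("pics/side8.png",cv2.resize(s["image"][210:300,140:250,::-1],None,fx=6,fy=6,interpolation=cv2.INTER_NEAREST))
E
```

```text
15.0 [ -0.6 -69.9  52.3] [ 1.17433585 -2.16519543 -0.51602783] along -2.387111899393688
```

View pics/scene8.png

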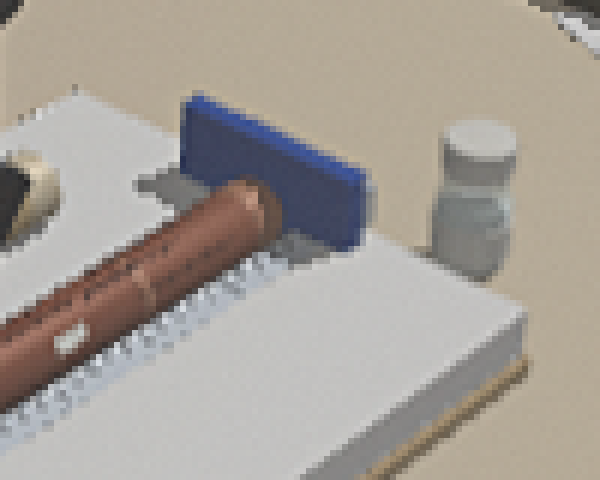

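The view shows the end (265,215) at or very near the plate, with no rise in force yet. I'll keep creeping.

Request:
send_rows --steps '[[[0.0003,0,0],[0,0,0],1],[[0.0006,0,0],[0,0,0],1]]'

```text
clock: 15.27
position: [596.2, -5.8, 52.3]
orientation: [1.929, 2.479, -0.0]
contact_force: [0.6, -2.3, -0.4]
width: 0.0
```

Request:
send_rows --steps '[[[0.0003,0,0],[0,0,0],1],[[0.0006,0,0],[0,0,0],1]]'

```text
clock: 15.43
position: [596.1, -5.2, 52.3]
orientation: [1.929, 2.479, -0.0]
contact_force: [0.7, -2.4, -0.1]
width: 0.2
```

Request:
send_rows --steps '[[[0.0003,0,0],[0,0,0],1],[[0.0006,0,0],[0,0,0],1]]'

```text
clock: 15.6
position: [596.0, -4.8, 52.3]
orientation: [1.929, 2.479, -0.0]
contact_force: [0.9, -5.7, -0.8]
width: -0.3
```

Request:
send_rows --steps '[[[0.0002,0,0],[0,0,0],1],[[0.0002,0,0],[0,0,0],1]]'

```text
clock: 15.77
position: [596.0, -4.9, 52.3]
orientation: [1.93, 2.479, -0.0]
contact_force: [0.6, -4.4, -1.0]
width: 0.0
```

The force stays above the sliding friction and the tool has stopped, so the baton is butted. I'll back off gently and rise.

Request:
send_rows --steps '[[[-0.001,0,0],[0,0,0],1],[[-0.003,0,0],[0,0,0],1],[[-0.007,0,0],[0,0,0],1],[[-0.014,0,0],[0,0,0],1],[[-0.02,0,0],[0,0,0],1],[[-0.025,0,-0.01],[0,0,0],1],[[-0.03,0,-0.04],[0,0,0],1],[[-0.04,0,-0.08],[0,0,0],1],[[-0.06,0,-0.12],[0,0,0],1],[[-0.09,0,-0.15],[0,0,0],1],[[-0.12,0,-0.18],[0,0,0],1],[[-0.14,0,-0.18],[0,0,0],1],[[-0.14,0,-0.18],[0,0,0],1],[[-0.14,0,-0.18],[0,0,0],1]]'

```text
clock: 16.93
position: [630.2, -142.3, 233.5]
orientation: [1.932, 2.476, 0.001]
contact_force: [-0.2, 1.3, -0.0]
width: -0.0
```

```bash
python3 - <<'E'
from h import *
from rig import robot
o=robot.get_obs(); print(o["clock"],tcpcr(o),o["contact_force"])
for n in("side","scene"):
    s=robot.snapshot(n); s0=dict(np.load(f"pics/{n}0.npz")); cv2.imwrite(f"pics/{n}9.png",s["image"][80:300,100:400,::-1].repeat(2,0).repeat(2,1))
    Q=baton(s,-20,20); Q=Q[Q[:,2]<56]; print(n,len(Q),batonfit(Q))
    Q=baton(s,-125,-22); print("pale",batonfit(Q),"was",batonfit(baton(s0,-125,-22)))
E
```

```text
16.9333 [  -1.2 -209.9  233.5] [-0.24241823  1.32733225 -0.04390443]
side 992 (array([-4.83280375e-01,  2.07550143e-03,  3.66556947e+01]), array([-54.71645094, 136.77755831]))
pale (array([-6.80813121e+01,  1.72318303e-02,  4.85591350e+01]), array([-119.07179533,   80.2334741 ])) was (array([-6.80231843e+01,  1.79015311e-02,  4.85518140e+01]), array([-118.96514169,   80.45195413]))
scene 619 (array([5.79021880e-01, 3.94136334e-03, 3.82525164e+01]), array([-55.51463225, 137.24602163]))
pale (array([-6.74445409e+01,  1.77946619e-02,  5.00663630e+01]), array([-121.46118264,   77.59023919])) was (array([-6.74250127e+01,  1.95492582e-02,  5.01528085e+01]), array([-120.49844922,   78.16743077]))
```

View pics/side9.png

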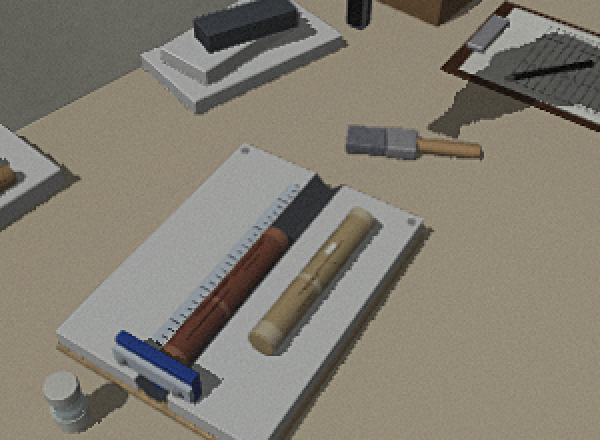

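View pics/scene9.png

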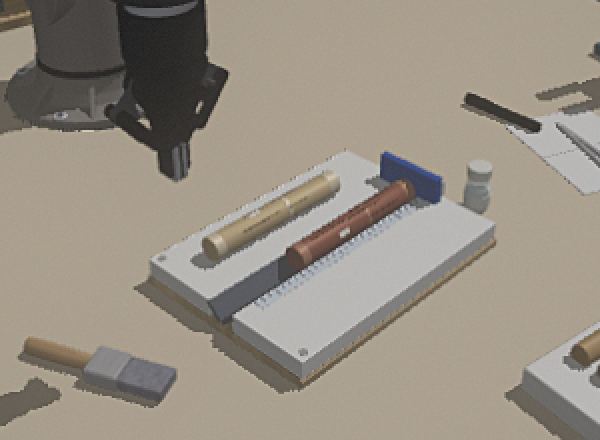

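The free end is at y ≈ -55, as expected for a butted baton. The bystanders haven't moved and the arm is clear, so I'm handing it in.

```bash
python3 -c "
from rig import robot
print(robot.job_done())"
```

```text
the job is handed in; nothing more can be done
None
```

The red baton now lies fully down in the channel with its end against the blue head plate, and I handed the job in at about 17 s. I rolled it across the +x deck with the open fingertips until it dropped in. Then I pushed its free end with the closed fingertips at 25 mm/s or less, creeping over the last few millimetres.

- **Meeting the plate:** The push force rose from about 2.3 N while sliding to 5.7 N, and the tool stopped moving. It read 4.4 N while holding, and I then backed off.
- **Final position:** The axis is at x ≈ 0 (within 0.6 mm) and about 37 mm high. The free end is at y ≈ -55 mm in both views, which matches a butted baton. The two views differ by about 1–1.5 mm, within the calibration. I did not measure the plate end directly in the last fit, because I cut off the points near the plate.
- **Bystanders:** The pale baton's fitted position changed by 0.1 mm across the deck and by at most 1 mm along it, within measuring noise. I checked the vial and brush only by eye in the pictures, and they look unmoved.
- **Arm:** It was clear of everything at hand-in, and no check failed.

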